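Pack the mould press until it is snug

TASK

Pack out the gap between the mould block standing in the press and the sprung pressure plate above it: take the steel packing plates from the mat and slide them in flat, one at a time, each on top of the last, blade first, square and fully home against the two stop pins, until the pressure plate is felt to lift a little off its stop and bears snugly on the pile. How many are needed depends on which block is in the press; leave the plates not needed lying flat on the mat or table, and do not disturb the cutters and the two sleeves.

Things in the scene. Friction and masses are not known exactly. Their poses are not given: they have to be found in the camera images.
- pack1_tab (a point): centre, half-way up, of the tab of a loose steel packing plate (all four are alike): flat, 8 mm thick, 125 mm long, 120 g; a blade 75 mm long and 50 mm wide continues into a tab 50 mm long and 36 mm wide, the end to grip. x points along the plate from tab to blade, z is the plate's upper side; the tab's free end lies at x = -25 mm, the blade from x = +25 to +100 mm. At the start it lies flat on the mat, blade away from the robot
- pack2_tab (a point): centre, half-way up, of the tab of a loose steel packing plate (all four are alike): flat, 8 mm thick, 125 mm long, 120 g; a blade 75 mm long and 50 mm wide continues into a tab 50 mm long and 36 mm wide, the end to grip. x points along the plate from tab to blade, z is the plate's upper side; the tab's free end lies at x = -25 mm, the blade from x = +25 to +100 mm. At the start it lies flat on the mat, blade away from the robot
- pack3_tab (a point): centre, half-way up, of the tab of a loose steel packing plate (all four are alike): flat, 8 mm thick, 125 mm long, 120 g; a blade 75 mm long and 50 mm wide continues into a tab 50 mm long and 36 mm wide, the end to grip. x points along the plate from tab to blade, z is the plate's upper side; the tab's free end lies at x = -25 mm, the blade from x = +25 to +100 mm. At the start it lies flat on the mat, blade away from the robot
- pack4_tab (a point): centre, half-way up, of the tab of a loose steel packing plate (all four are alike): flat, 8 mm thick, 125 mm long, 120 g; a blade 75 mm long and 50 mm wide continues into a tab 50 mm long and 36 mm wide, the end to grip. x points along the plate from tab to blade, z is the plate's upper side; the tab's free end lies at x = -25 mm, the blade from x = +25 to +100 mm. At the start it lies flat on the mat, blade away from the robot
- mat: fixed black rubber mat, 300 x 210 x 3 mm, on which the four packing plates lie; origin at the centre of its underside, x along the long side
- press_home (a point): point on the fixed mould press; x points into the press (the way plates slide in, away from the robot), z up. A plate home against the stop pins has its tab centre at or straight below this point and its x axis along this one. Its height, 73.6 mm above the table, is that of the pressure plate's underside on its lower stop. At x below +24 mm the space above the 12 mm bed is free
- platen_under (a point): centre of the flat underside of the steel pressure plate, axes as press_home; 70 mm wide (y), 10 mm thick, the flat reaches 24 mm to either side in x, with a sloping lead-in 12 mm further towards the robot
- press: fixed aluminium press; origin on the table below the middle of the block being packed, 61.5 mm along x from press_home, same axes. Bed 12 mm thick. Block: x -37 to +37, y -32 to +32 mm. Two upright stop pins 8 mm thick at y -18 and +18 mm stop the blade's end at x = +38 mm. Two columns 14 mm thick at x = +12, y = -54 and +54 mm carry a bridge, top 116 mm above the table
- platen (a joint): lift of the sprung pressure plate in m: 0 on its lower stop (slack), at most 0.005; a light spring and its weight press it down with 2 to 3 N. The right number of plates lifts it 0.0024; one plate fewer leaves it at 0 with a visible slit. One plate more cannot enter
- low_block_top (a point): centre of the top face of the lower mould block, aluminium, 75 x 64 mm, 40 mm high, fixed on the press bed (top face 52 mm above the table). It stands either under the pressure plate or 170 mm to the right of it, at the bed's parking place
- tall_block_top (a point): the same for the taller mould block, 48 mm high (top face 60 mm above the table); it stands at the other of these two places
- cutters_pivot (a point): pivot of loose side cutters lying flat, 148 mm long and 12 mm high with yellow handles, a bystander
- sleeve1_mid (a point): middle of a loose upright plastic sleeve, 28 mm in diameter and 42 mm high, a bystander
- sleeve2_mid (a point): the same, a second sleeve, a bystander
Mind the look-alikes: they are no part of the job. What is shaped like the part that bears pack3_tab but red is not meant. Leave any purple look-alike of the part that bears pack4_tab alone.

How it is judged:
By the outcome, as a careful person would: the job done as asked, in the order asked, and still so for the second after the job is handed in, with the robot touching nothing.
It also fails if it takes over 72 s, if anything falls off the work surface, if the arm or the gripper's body presses on something with over 40 N, if the wrist force passes 120 N, or if a joint passes its speed limit or range.

ROBOT

A 7-joint arm with a two-finger parallel gripper is mounted at the origin on the work surface. World frame = base frame: x ahead of the robot, y to its left, z up, the work surface at z = 0. Lengths are in m, angles in rad, forces in N, time in s.
With the tool pointing down it reaches from about 0.425 to 0.925 m from the base axis. Payload 6.8 kg.
Tool frame: the origin (TCP) lies on the mounting face of the last link; the fingertips stand 173 mm ahead of it and the grasp point (between the pads) lies 155 mm ahead of it; z points along the fingers, y is the line along which they close (so a half turn about z gives the same grasp; the last joint's range is limited). The gripper opens to 85 mm and grips with 20 to 120 N. Pads are 22 mm wide; open, the fingers measure 114 mm over their backs; the gripper's body (76 mm by 85 mm) begins 54 mm behind the grasp point. The pads swing forward as they close: fully open they stand 13 mm farther back than shut.
Start: joints at [1.156, 0.477, 0.022, 1.555, -0.011, 1.109, -0.083], TCP at [0.204, -0.643, 0.405] pointing down, gripper open.
Joint ranges: [-2.96, 2.96], [-0.34, 2.1], [-1.41, 1.46], [0.24, 2.44], [-1.37, 4.51], [0.17, 1.92], [-2.96, 2.96]. Speed limits (rad/s): [2.39, 2.39, 3.14, 3.14, 3.14, 3.14, 3.14].

INTERFACE

Orientations are given as a unit quaternion [w, x, y, z].
In Python, from station import bot gives the robot as it stands. The module is installed in compiled form; this text tells all that it offers.
- The arm moves only by the shell command python3 -m pendant 'ROWS' [FORCE]. ROWS is JSON, a list of rows, each a list of 5 numbers: the finger opening in m, from 0 to 0.0854, then the shift along the tool's x, y, z in m, then the turn about the tool's z in degrees. In form: [[jaw, x, y, z, yaw], ...]. A call has 1 to 12 rows; each row shifts and turns the commanded pose from where the row before left it, along the tool's axes as they then stand; what a row does not reach is not made up. A row lasts 1/12 s, in which the tool goes at most 41.7 mm and 7.16 degrees, less where a joint would pass 70% of its speed; a pose out of reach is approached as far as the arm can. A call with a gripper value outside its range is refused whole. The fingers move at their own pace and stop on an object; FORCE is the grip in N (left out, the last holds). Time passes only in rows, so rows that do not move let the fingers close. It gives the time, the measured TCP pose, the force, the opening and the grip force at its end, in the units of the state.
- bot.get_obs(): the state, without advancing time (a new reading comes with each control period).
- bot.read_camera(name): name is "scene" or "top" or "wrist"; returns (picture, depth): 480x640x3 uint8, blue, green, red; 480x640 float32, m along the optical axis (not along the pixel's ray), 0 where there is no reading.
- bot.camera_model(name): a dict with "intrinsics" (3x3 intrinsics, pixels), "dist_coeffs" ([k1, k2, p1, p2, k3] as OpenCV has them; the pictures are not rectified), "R" (3x3) and "t" (3): a world point X has camera coordinates R X + t. Camera axes: x right, y down, z forward; pixel columns grow to the right and rows downward; lengths in m; the calibration is good to about 2 mm. A picture is of the moment at which its call begins: read the wrist's pose just before it. camera_model takes no time and is no camera call; for the wrist camera it gives the pose at the moment of the call.
- bot.hand_in(): hands the job in; it is judged then, once.
Trained networks look in the newest picture that a camera, given by its name, has taken for a name from the list of things; names that differ only in an ending like _2 or _b are one class to them, and where a whole thing is asked for, a point or a joint stands for the part that bears it (a point fixed in the world has none). Each returns a list of dicts, best first, with "score" (0 to 1); they miss things now and then, are a little off and sometimes report something else, mostly with a low value. They report only what shows in the picture. A call takes as long as a camera call. They do not tell look-alikes from the thing itself.
- bot.boxes_of(name, camera): "at" ([column, row] in pixels, amid what is visible of it).
- bot.trace(name, camera): "mask" (480x640 bool, what is visible of it) and "at" ([column, row] in pixels, amid what is visible of it).
- bot.pinpoint(name, camera): "at" ([column, row] in pixels: a listed point, or the origin of a listed thing).
The state is a dict: "t": time; "q": joint angles; "joint_vel": joint speeds; "joint_torque": joint torques, N m; "eef_pos": TCP position; "tool_rot": TCP orientation; "contact_force": force on the tool from outside, world axes, zero at the start; "torque": the same for the moment, N m; "gripper_width": opening from 0.0 (shut) to 1.0 (fully open); "grasp_force": force on a finger pad.
Only numpy, scipy, OpenCV 4.12 (cv2) and the standard library are available. Lean on these libraries where they do the work, as an engineer would, in place of code of your own. Each camera call takes 0.05 s, during which the arm holds its last target. There are 200 camera calls.

## Working session

There is one attempt and no reset: what is moved stays moved. The work goes in short steps, Python scripts to look and compute and a shell command to move; the robot and the scene stay as the last step left them, time stands still between calls to the robot, and variables do not carry over. Pictures are saved under pics/ and viewed, at most 10 in all, crops included, and the job is handed in when it is done.

```bash
mkdir -p pics
cat > h.py <<'E'
import numpy as np, cv2
from station import bot
def ray(cam,uv,m=None):
    m=m or bot.camera_model(cam); K=np.array(m["intrinsics"]);R=np.array(m["R"]);t=np.array(m["t"])
    p=cv2.undistortPoints(np.array([[uv]],float),K,np.array(m["dist_coeffs"]))[0,0]
    return -R.T@t, R.T@np.array([p[0],p[1],1.0])
def atz(cam,uv,z,m=None):
    o,d=ray(cam,uv,m); return o+d*(z-o[2])/d[2]
def proj(cam,X,m=None):
    m=m or bot.camera_model(cam)
    return cv2.projectPoints(np.atleast_2d(X).astype(float),cv2.Rodrigues(np.array(m["R"]))[0],np.array(m["t"]),np.array(m["intrinsics"]),np.array(m["dist_coeffs"]))[0][:,0]
E
python3 - <<'E'
from h import *
o=bot.get_obs();print(o["eef_pos"],o["tool_rot"],o["t"],o["contact_force"])
for c in("top","scene"):
    p,d=bot.read_camera(c);cv2.imwrite(f"pics/{c}0.png",p)
    for n,z in(("pack1_tab",.007),("press_home",.0736),("low_block_top",.052),("tall_block_top",.06),("sleeve1_mid",.021),("cutters_pivot",.006)):
        for r in bot.pinpoint(n,c):print(c,n,np.round(r["at"]),round(r["score"],2),np.round(atz(c,r["at"],z),3))
E
```

```text
[ 0.2037662  -0.64322115  0.40373771] [-8.86421388e-04  9.88255169e-01  1.52809996e-01 -2.00927316e-04] 0.0 [ 0.24014711 -0.07835574 -0.18332701]
top pack1_tab [283. 306.] 0.65 [0.467 0.187 0.007]
top press_home [413. 258.] 0.94 [ 0.567 -0.074  0.074]
top low_block_top [411. 231.] 0.59 [ 0.626 -0.073  0.052]
top low_block_top [363. 362.] 0.23 [0.36  0.021 0.052]
top tall_block_top [490. 228.] 0.84 [ 0.635 -0.236  0.06 ]
top sleeve1_mid [406. 353.] 0.73 [ 0.379 -0.068  0.021]
top sleeve1_mid [411. 223.] 0.53 [ 0.65  -0.077  0.021]
top cutters_pivot [497. 357.] 0.65 [ 0.374 -0.26   0.006]
scene pack1_tab [318. 226.] 0.69 [0.477 0.182 0.007]
scene low_block_top [252. 275.] 0.58 [ 0.623 -0.063  0.052]
scene low_block_top [353. 246.] 0.29 [0.646 0.175 0.052]
scene sleeve1_mid [209. 232.] 0.6 [ 0.379 -0.066  0.021]
scene cutters_pivot [127. 259.] 0.91 [ 0.365 -0.264  0.006]
```

View pics/top0.png

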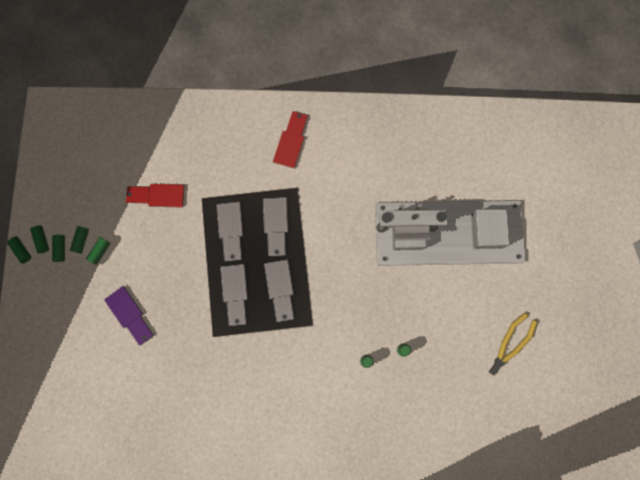

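View pics/scene0.png

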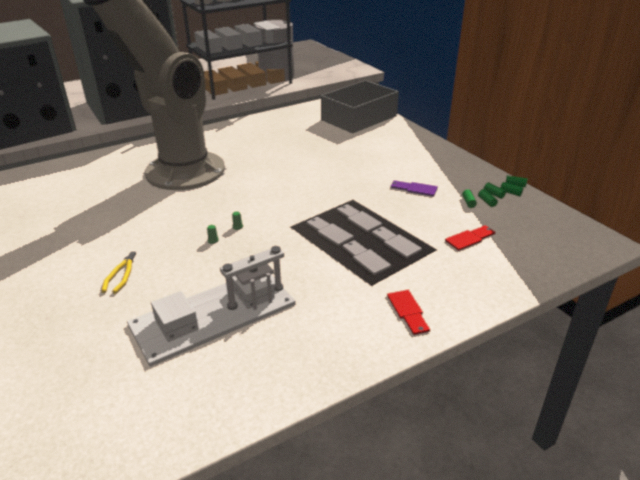

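The four grey plates lie on the mat, with tabs near (232,252), (277,247), (236,317) and (284,313) in the top view. The red plates at (155,195) and (290,140) and the purple one at (130,315) are look-alikes off the mat. The press is at (413,230) and the parked block at (490,228).

Run:
```python
from h import *
p,d=bot.read_camera("top");m=bot.camera_model("top")
K=np.array(m["intrinsics"]);R=np.array(m["R"]);t=np.array(m["t"]);print("cam",-R.T@t)
def z(u,v):
    o,dr=ray("top",(u,v),m); return (o+dr*d[v,u])[2]
for nm,(u,v) in dict(parked=(490,228),block=(410,243),bed=(440,255),bridge=(413,217),table=(450,300),mat=(255,260)).items():
    print(nm,np.median([z(u+i,v+j) for i in(-3,-1,1,3) for j in(-2,-1,0,1,2)]).round(4))
g=p.astype(int).mean(2); mat=np.zeros(g.shape,np.uint8);cv2.fillPoly(mat,[np.array([[206,202],[297,192],[309,322],[215,332]])],1)
b=((g>80)&(mat>0)).astype(np.uint8)
n,l,s,c=cv2.connectedComponentsWithStats(b)
for i in range(1,n):
    if s[i,4]<200:continue
    ys,xs=np.nonzero(l==i)
    W=np.array([atz("top",(x,y),.011,m)[:2] for x,y in zip(xs,ys)]).astype(np.float32)
    (cx,cy),(w,h),a=cv2.minAreaRect(W); cc=W.mean(0)
    u,sv,vt=np.linalg.svd(W-cc,full_matrices=False);ax=vt[0]*np.sign(vt[0][0])
    tab=np.array([cx,cy])-ax*.0375
    print("plate px",c[i].round(),"tab",tab.round(4),"yaw",np.degrees(np.arctan2(ax[1],ax[0])).round(2),"dims",w,h)
cv2.imwrite("pics/crop1.png",np.hstack([cv2.resize(p[180:340,195:320],None,fx=3.4,fy=3.4),cv2.resize(p[180:280,365:535],None,fx=2,fy=5.44)[:544,:]]))
cv2.imwrite("pics/press.png",cv2.resize(p[190:275,365:535],None,fx=4.5,fy=4.5,interpolation=cv2.INTER_CUBIC))
```

```text
cam [0.38695356 0.10040173 1.26132665]
parked 0.0594
block 0.051
bed 0.0111
bridge 0.1153
table 0.0011
mat 0.0032
plate px [275. 224.] tab [0.5992 0.2074] yaw 4.67 dims 0.12614665925502777 0.05058440566062927
plate px [230. 229.] tab [0.5859 0.3014] yaw 7.98 dims 0.125660240650177 0.050500016659498215
plate px [280. 288.] tab [0.463  0.1873] yaw 11.31 dims 0.12543562054634094 0.05021302402019501
plate px [234. 292.] tab [0.4512 0.2845] yaw 8.43 dims 0.126083642244339 0.05037026107311249
```

View pics/press.png

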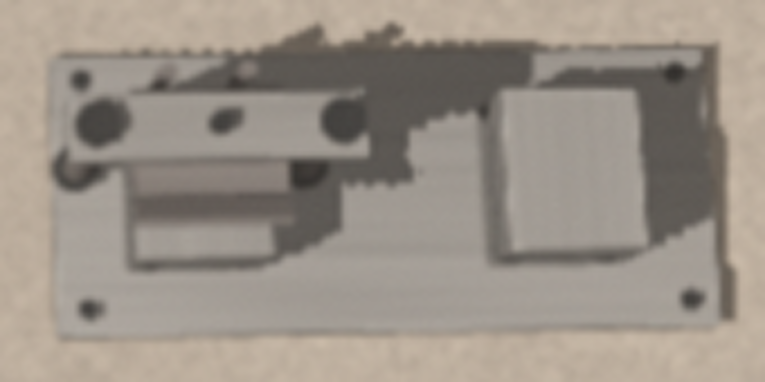

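The parked block's top is at 59 mm, so it is the tall one. The block in the press is at 51 mm, so it is the low one, and three plates are needed. Next I go over the press for a closer look.

```bash
python3 -m pendant '[[0.085,0,0,0,7],[0.085,0,0,0,7],[0.085,0,0,0,3.7],[0.085,0.025,-0.032,0,0],[0.085,0.025,-0.032,0,0],[0.085,0.025,-0.032,0,0],[0.085,0.025,-0.032,0,0],[0.085,0.025,-0.032,0,0],[0.085,0.025,-0.032,0,0],[0.085,0.025,-0.032,0,0],[0.085,0.025,-0.032,0,0],[0.085,0.025,-0.032,0,0]]' 60
python3 -m pendant '[[0.085,0.02,-0.036,0,0],[0.085,0.02,-0.036,0,0],[0.085,0.02,-0.036,0,0],[0.085,0.02,-0.036,0,0],[0.085,0.02,-0.036,0,0],[0.085,0.02,-0.036,0,0],[0.085,0,-0.036,0,0],[0.085,0,-0.03,0,0],[0.085,0,0,0,0]]'
python3 - <<'E'
from h import *
o=bot.get_obs();print(o["eef_pos"],o["tool_rot"],o["t"])
m=bot.camera_model("wrist");p,d=bot.read_camera("wrist");cv2.imwrite("pics/w1.png",p)
R=np.array(m["R"]);print("cam",-R.T@np.array(m["t"]),R.round(3))
for n,z in(("press_home",.0736),("platen_under",.0736),("low_block_top",.052),("tall_block_top",.06),("press",0)):
    for r in bot.pinpoint(n,"wrist"):print(n,np.round(r["at"]),round(r["score"],2),np.round(atz("wrist",r["at"],z,m),4))
E
```

```text
t: 1.75
eef_pos: [0.4303, -0.3543, 0.4051]
tool_rot: [0.0, 1.0, -0.001, 0.0]
contact_force: [0.4, -0.2, 0.3]
gripper_width: 0.998
grasp_force: 0.0
t: 2.5
eef_pos: [0.5505, -0.0665, 0.4049]
tool_rot: [-0.002, 1.0, 0.004, 0.0]
contact_force: [0.7, -0.5, -0.5]
gripper_width: 0.994
grasp_force: 0.0
[ 0.55054334 -0.06645752  0.40494178] [-1.83104411e-03  9.99989957e-01  4.08079729e-03  2.83151007e-04] 2.5
cam [ 0.62717529 -0.06593648  0.37400347] [[ 0.009 -1.    -0.005]
 [-0.953 -0.01   0.301]
 [-0.301  0.002 -0.953]]
press_home [334. 200.] 0.82 [ 0.5683 -0.073   0.0736]
tall_block_top [574.  99.] 0.85 [ 0.6391 -0.241   0.06  ]
press [326. 110.] 0.92 [ 0.631  -0.0666  0.    ]
```

View pics/w1.png

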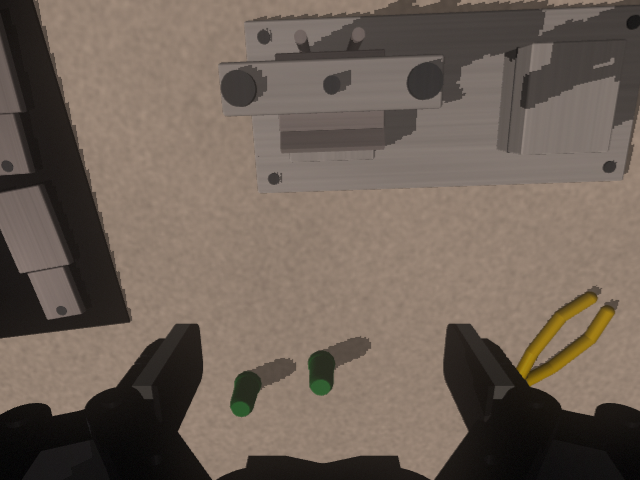

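The wrist view shows the bed screws at (274,178) and (609,166), the column tops at (238,88) and (425,82), and the stop pins at (302,38) and (358,36). I work out the press pose from these.

Run:
```python
from h import *
m=bot.camera_model("wrist")
q=lambda u,v,z:atz("wrist",(u,v),z,m)[:2]
P={k:q(*v) for k,v in dict(s1=(274,178,.012),s2=(609,166,.012),e1=(258,192,.012),e2=(622,180,.012),cL=(238.5,88,.116),cR=(425,82,.116),bl=(282,151.5,.0736+.004),br=(385,148,.0736+.004),kl=(290,160,.052),kr=(375,157,.052),pL=(301.5,34,.08),pR=(358,33,.08)).items()}
for k,v in P.items():print(k,v.round(4))
for a,b in(("s1","s2"),("e1","e2"),("cL","cR"),("kl","kr"),("bl","br")):
    v=P[b]-P[a];print(a,b,"len",np.linalg.norm(v).round(4),"yaw",np.degrees(np.arctan2(v[0],-v[1])).round(2),"mid",((P[a]+P[b])/2).round(4))
```

```text
s1 [ 0.5746 -0.0344]
s2 [ 0.5836 -0.3196]
e1 [ 0.5626 -0.0201]
e2 [ 0.5717 -0.3332]
cL [ 0.6411 -0.0282]
cR [ 0.6439 -0.1351]
bl [ 0.6022 -0.0483]
br [ 0.6043 -0.1192]
kl [ 0.5938 -0.0517]
kr [ 0.5958 -0.1156]
pL [ 0.6749 -0.0633]
pR [ 0.6754 -0.0989]
s1 s2 len 0.2853 yaw 1.81 mid [ 0.5791 -0.177 ]
e1 e2 len 0.3132 yaw 1.66 mid [ 0.5671 -0.1766]
cL cR len 0.1069 yaw 1.48 mid [ 0.6425 -0.0816]
kl kr len 0.064 yaw 1.75 mid [ 0.5948 -0.0837]
bl br len 0.0709 yaw 1.67 mid [ 0.6033 -0.0838]
```

```bash
cat >> h.py <<'E'
from scipy.optimize import minimize
G=[[0.5992,0.2074,4.67],[0.5859,0.3014,7.98],[0.463,0.1873,11.31],[0.4512,0.2845,8.43]]
POLY=np.array([[-25,-18],[25,-18],[25,-25],[100,-25],[100,25],[25,25],[25,18],[-25,18]])/1000.
def corners(x,y,a,z,P=POLY):
    c,s=np.cos(np.radians(a)),np.sin(np.radians(a)); return np.c_[P@np.array([[c,s],[-s,c]])+[x,y],np.full(len(P),z)]
def fit(p,m,g,z,thr=75):
    b=cv2.GaussianBlur(p.astype(np.float32).mean(2),(3,3),0); b=np.clip((b-thr)/30+.5,0,1)
    def cost(v):
        x,y,a=g[0]+v[0]/1000,g[1]+v[1]/1000,g[2]+v[2]
        im=np.zeros((480,640),np.uint8);om=im.copy()
        f=lambda P:[np.round(proj("wrist",corners(x,y,a,z,P),m)*16).astype(np.int32)]
        cv2.fillPoly(om,f(POLY*1.0+np.sign(POLY-[.0375,0])*.006),255,cv2.LINE_AA,4)
        cv2.fillPoly(im,f(POLY),255,cv2.LINE_AA,4)
        i=im/255.;o=om/255.-i
        return -(i*b).sum()+ (i*(1-b)).sum()+(o*b).sum()
    v=[0,0,0]
    for s in(6,2):
        r=minimize(cost,v,method="Nelder-Mead",options=dict(initial_simplex=np.array(v)+np.vstack([np.zeros(3),np.eye(3)*s]),xatol=.05,fatol=.5));v=r.x
    return g[0]+v[0]/1000,g[1]+v[1]/1000,g[2]+v[2],r.fun
E
python3 -m pendant '[[0.06,-0.007,-0.039,-0.008,0],[0.06,-0.007,-0.039,-0.008,0],[0.06,-0.007,-0.039,-0.008,0],[0.06,-0.007,-0.039,-0.008,0],[0.06,-0.007,-0.039,-0.008,0],[0.06,-0.007,-0.039,-0.008,0],[0.06,-0.007,-0.039,-0.008,0],[0.06,-0.007,-0.038,-0.008,0],[0.06,0,0,0,0],[0.06,0,0,0,0]]'
python3 - <<'E'
from h import *
m=bot.camera_model("wrist");p,d=bot.read_camera("wrist")
for g in G:
    r=fit(p,m,g,.011);print(np.round(r,4))
    cv2.polylines(p,[np.round(proj("wrist",corners(*r[:3],.011),m)).astype(int)],True,(0,0,255),1)
cv2.imwrite("pics/w2.png",p);o=bot.get_obs();print(o["eef_pos"],o["tool_rot"],o["t"])
E
```

```text
t: 3.63
eef_pos: [0.4945, 0.2385, 0.4692]
tool_rot: [-0.001, 1.0, 0.001, 0.0]
contact_force: [0.1, -0.5, -0.7]
gripper_width: 0.706
grasp_force: 0.0
[ 6.0080000e-01  2.0780000e-01  4.4854000e+00 -4.7559856e+03]
[ 5.8760000e-01  3.0150000e-01  7.8074000e+00 -5.4777691e+03]
[ 4.6430000e-01  1.8740000e-01  1.1312000e+01 -4.9742262e+03]
[ 4.5280000e-01  2.8470000e-01  7.9844000e+00 -4.8356105e+03]
[0.49512301 0.23632581 0.46864815] [ 2.57330139e-04  9.99999249e-01 -1.19335300e-03  1.08714462e-04] 3.6833
```

View pics/w2.png

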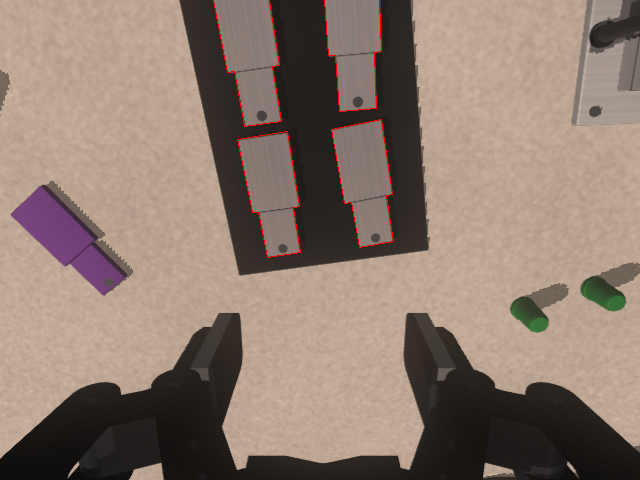

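The fits match the four grey plates on the mat, with tabs at (357,85), (258,97), (372,222) and (280,232). The purple one at (70,240) is a look-alike off the mat. I pick the plate at (357,85) first.

```bash
python3 -m pendant '[[0.045,0.0152,0.0041,0.037,0],[0.045,0.0152,0.0041,0.037,0],[0.045,0.0152,0.0041,0.037,0],[0.045,0.0152,0.0041,0.037,0],[0.045,0.0152,0.0041,0.037,0],[0.045,0.0152,0.0041,0.037,0],[0.045,0.0152,0.0041,0.037,0],[0.045,0,0,0,-4.5],[0.045,0,0,0,0],[0.045,0,0,0,0]]'
python3 - <<'E'
from h import *
m=bot.camera_model("wrist");p,d=bot.read_camera("wrist");cv2.imwrite("pics/w3.png",p)
o=bot.get_obs();print(o["eef_pos"],o["tool_rot"],o["t"])
# lowest gripper points from depth
v,u=np.nonzero((d>0)&(d<.3))
R=np.array(m["R"]);t=np.array(m["t"])
pr=cv2.undistortPoints(np.c_[u,v].astype(float)[:,None],np.array(m["intrinsics"]),np.array(m["dist_coeffs"]))[:,0]
X=(np.c_[pr,np.ones(len(pr))]*d[v,u][:,None]-t)@R
near=(X[:,2]>.017)
print(len(X),near.sum(), np.percentile(X[near,2],[0,1,5,20]) if near.any() else None)
lo=X[near&(X[:,2]<.06)];print(lo.min(0),lo.max(0),len(lo))
E
```

```text
t: 4.52
eef_pos: [0.6017, 0.2057, 0.2092]
tool_rot: [0.0, 0.999, 0.036, -0.0]
contact_force: [0.1, -0.6, 0.4]
gripper_width: 0.525
grasp_force: 0.0
[0.60176896 0.2065958  0.21048858] [1.30021717e-05 9.99346758e-01 3.61340285e-02 6.23277103e-04] 4.5667
305973 48254 [0.03719184 0.04479799 0.05718588 0.08571011]
[0.58769749 0.16975277 0.03719184] [0.61453461 0.24211922 0.05999722] 2927
```

View pics/w3.png

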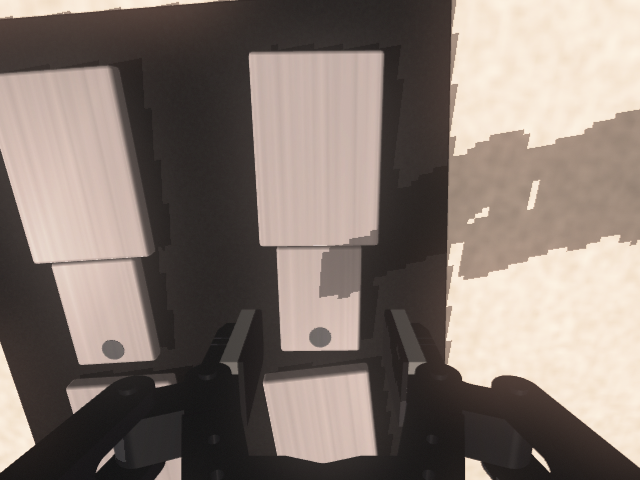

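```bash
python3 -m pendant '[[0.045,-0.001,-0.001,0.015,0],[0.045,0,0,0.015,0],[0.045,0,0,0,0],[0.045,0,0,0,0]]'; python3 -m pendant '[[0.045,0,0,0.0015,0],[0.045,0,0,0,0]]';  python3 -m pendant '[[0.045,0,0,0.0015,0],[0.045,0,0,0,0]]'; python3 -m pendant '[[0.045,0,0,0.0015,0],[0.045,0,0,0,0]]'
```

```text
t: 4.9
eef_pos: [0.5997, 0.2086, 0.1797]
tool_rot: [0.0, 0.999, 0.038, -0.0]
contact_force: [0.7, 0.5, 0.1]
gripper_width: 0.525
grasp_force: 0.0
t: 5.07
eef_pos: [0.6003, 0.209, 0.1789]
tool_rot: [-0.0, 0.999, 0.038, 0.001]
contact_force: [0.8, 1.2, 0.1]
gripper_width: 0.528
grasp_force: 0.0
t: 5.23
eef_pos: [0.6001, 0.2089, 0.177]
tool_rot: [-0.0, 0.999, 0.038, 0.0]
contact_force: [-0.1, -0.2, -0.1]
gripper_width: 0.526
grasp_force: 0.0
t: 5.4
eef_pos: [0.6, 0.2089, 0.1751]
tool_rot: [0.0, 0.999, 0.038, -0.0]
contact_force: [-0.9, 0.1, -0.7]
gripper_width: 0.529
grasp_force: 0.0
```

```bash
for i in 1 2 3; do python3 -m pendant '[[0.042,0,0,0.001,0],[0.042,0,0,0,0]]' | egrep 'eef|contact|width'; done
```

```text
eef_pos: [0.6001, 0.209, 0.1748]
contact_force: [-1.3, -0.5, 6.0]
gripper_width: 0.49
eef_pos: [0.6001, 0.209, 0.1747]
contact_force: [-4.1, -2.5, 13.4]
gripper_width: 0.489
eef_pos: [0.6001, 0.2091, 0.1747]
contact_force: [-7.5, -3.3, 21.7]
gripper_width: 0.491
```

```bash
python3 -m pendant '[[0.042,0,0,-0.004,0],[0.042,0,0,0,0],[0.02,0,0,0,0],[0.02,0,0,0,0],[0.02,0,0,0,0],[0.02,0,0,0,0]]' 80;  python3 -m pendant '[[0.02,0,0,-0.01,0],[0.02,0,0,-0.035,0],[0.02,0,0,-0.035,0],[0.02,0,0,-0.035,0],[0.02,0,0,0,0]]'
python3 - <<'E'
from h import *
m=bot.camera_model("wrist");p,d=bot.read_camera("wrist");cv2.imwrite("pics/w4.png",p)
o=bot.get_obs();print(o["eef_pos"],o["tool_rot"],o["t"])
R=np.array(m["R"]);t=np.array(m["t"])
v,u=np.mgrid[60:345:8,200:450:6];u=u.ravel();v=v.ravel()
pr=cv2.undistortPoints(np.c_[u,v].astype(float)[:,None],np.array(m["intrinsics"]),np.array(m["dist_coeffs"]))[:,0]
X=(np.c_[pr,np.ones(len(pr))]*d[v,u][:,None]-t)@R
e=np.array(o["eef_pos"]);h=e[2]-X[:,2];s=(h>.155)&(h<.185)&(abs(X[:,1]-e[1])<.03)&(X[:,0]>e[0]+.012)
A=np.c_[X[s,:2]-e[:2],np.ones(s.sum())];c=np.linalg.lstsq(A,h[s],rcond=None)[0];r=h[s]-A@c;print("plate top slope x,y deg",np.degrees(c[:2]),"drop at tab",c[2],s.sum(),r.std())
E
```

```text
t: 6.4
eef_pos: [0.6004, 0.209, 0.1771]
tool_rot: [-0.0, 0.999, 0.038, 0.0]
contact_force: [-2.6, -0.8, 11.4]
gripper_width: 0.391
grasp_force: 79.0
t: 6.82
eef_pos: [0.6022, 0.2101, 0.2985]
tool_rot: [-0.002, 0.999, 0.038, 0.005]
contact_force: [0.8, 0.7, -0.0]
gripper_width: 0.387
grasp_force: 80.1
[0.60134103 0.20961903 0.2954537 ] [-0.00133778  0.99926686  0.03809358  0.00358272] 6.8667
plate top slope x,y deg [-0.30501525 -0.25007887] drop at tab 0.1633691030564883 776 0.0007010772990187289
```

View pics/w4.png

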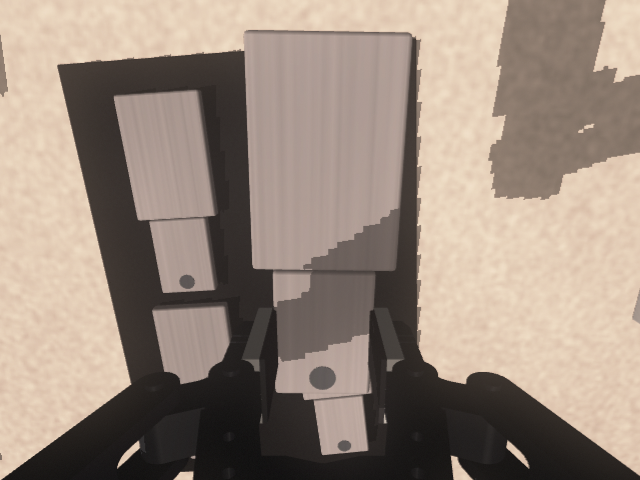

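Plate 1 is held flat and square. Next I carry it to the front of the press.

```bash
python3 -m pendant '[[0.02,0,0,0,2.7],[0.02,-0.017,0.0366,0,0],[0.02,-0.017,0.0366,0,0],[0.02,-0.017,0.0366,0,0],[0.02,-0.017,0.0366,0,0],[0.02,-0.017,0.0366,0,0],[0.02,-0.017,0.0366,0,0],[0.02,-0.017,0.0366,0,0],[0.02,-0.017,0.0366,0,0],[0.02,0,0,0.03,0],[0.02,0,0,0.03,0],[0.02,0,0,0,0]]';python3 -m pendant '[[0.02,0,0,0,0]]'
python3 - <<'E'
from h import *
m=bot.camera_model("wrist");p,d=bot.read_camera("wrist")
o=bot.get_obs();e=np.array(o["eef_pos"]);q=o["tool_rot"];print(e,q,o["t"],o["contact_force"])
a=2*np.degrees(np.arctan2(q[2],q[1]));print("yaw",a)
H=np.array([.5695,-.0841]);print("press-frame err (ahead,left) mm of TCP vs home",np.array([[.9996,.0297],[-.0297,.9996]])@(e[:2]-H)*1000)
for (x,y,aa,z,c) in((e[0]+.0005,e[1],a,e[2]-.166,(0,0,255)),):
    cv2.polylines(p,[np.round(proj("wrist",corners(x,y,aa,z),m)).astype(int)],True,c,1)
# press outline
c,s=.9996,.0297
for P,z in (([[-37,-32],[-37,32],[37,32],[37,-32]],.052),([[-36,-35],[-36,35],[24,35],[24,-35]],.0786),):
    W=[[.631+c*x/1000-s*y/1000,-.0823+s*x/1000+c*y/1000,z] for x,y in P]
    cv2.polylines(p,[np.round(proj("wrist",W,m)).astype(int)],True,(0,255,0),1)
cv2.imwrite("pics/w5.png",p)
E
```

```text
t: 7.87
eef_pos: [0.4696, -0.0886, 0.2265]
tool_rot: [-0.001, 1.0, 0.014, -0.005]
contact_force: [-0.6, 0.5, -1.0]
gripper_width: 0.395
grasp_force: 80.2
t: 7.95
eef_pos: [0.4716, -0.0875, 0.2298]
tool_rot: [-0.0, 1.0, 0.015, -0.003]
contact_force: [1.1, -0.7, -1.3]
gripper_width: 0.388
grasp_force: 80.2
[ 0.47254667 -0.08726455  0.23104865] [-3.21215777e-04  9.99884877e-01  1.51393076e-02 -9.64382105e-04] 8.0 [ 0.64566991  1.01628374 -0.36191846]
yaw 1.7349040390839645
press-frame err (ahead,left) mm of TCP vs home [-97.00854004  -0.28376826]
```

View pics/w5.png

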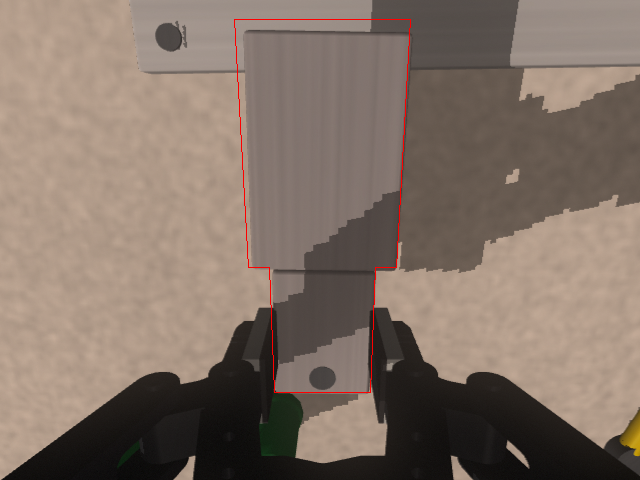

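Run:
```python
from h import *
m=bot.camera_model("wrist");p,d=bot.read_camera("wrist")
o=bot.get_obs();e=np.array(o["eef_pos"]);print(e,o["tool_rot"])
for u in (265,325,390):
  for v in (36,60,100,150,200,260,290,330,370):
    o_,dr=ray("wrist",(u,v),m);X=o_+dr*d[v,u];print(u,v,(X-e).round(4),round(float(d[v,u]),4))
```

```text
[ 0.47315059 -0.0871561   0.23188673] [-1.39366463e-04  9.99883471e-01  1.52637297e-02  2.07120849e-04]
265 36 [ 0.0968  0.0197 -0.1667] 0.1219
265 60 [ 0.0905  0.0199 -0.1678] 0.1248
265 100 [ 0.0793  0.02   -0.1675] 0.128
265 150 [ 0.0644  0.0201 -0.1675] 0.1325
265 200 [ 0.0486  0.0201 -0.1663] 0.1362
265 260 [ 0.0276  0.0205 -0.1674] 0.1436
265 290 [-0.0116  0.0294 -0.2315] 0.2164
265 330 [ 0.0091  0.0187 -0.1525] 0.135
265 370 [ 0.0052  0.0166 -0.1362] 0.1207
325 36 [ 0.0976  0.0023 -0.1682] 0.1233
325 60 [ 0.091   0.0021 -0.1676] 0.1247
325 100 [ 0.0799  0.0017 -0.1686] 0.129
325 150 [ 0.0649  0.0012 -0.1685] 0.1334
325 200 [ 0.0489  0.0007 -0.1682] 0.1381
325 260 [ 0.0282  0.     -0.1676] 0.1437
325 290 [ 0.0172 -0.0004 -0.1674] 0.1469
325 330 [ 0.001  -0.0009 -0.1683] 0.1527
325 370 [-0.0149 -0.0014 -0.1671] 0.1563
390 36 [ 0.098  -0.0167 -0.1675] 0.1226
390 60 [ 0.0916 -0.0172 -0.1673] 0.1244
390 100 [ 0.0804 -0.018  -0.1671] 0.1275
390 150 [ 0.0655 -0.0194 -0.1684] 0.1333
390 200 [ 0.0497 -0.0205 -0.1673] 0.1371
390 260 [ 0.0289 -0.0222 -0.1678] 0.1439
390 290 [-0.01   -0.0351 -0.2324] 0.2174
390 330 [ 0.0101 -0.0215 -0.1531] 0.1356
390 370 [ 0.0063 -0.0193 -0.1363] 0.1207
```

The depth profile shows the plate level, with its bottom about 5 mm above the block. I lower it 3 mm and slide it in.

```bash
python3 -m pendant '[[0.02,0,0,0.003,0],[0.02,0.025,0,0,0],[0.02,0.025,0,0,0],[0.02,0.025,0,0,0],[0.02,0.012,0,0,0],[0.02,0,0,0,0],[0.02,0,0,0,0]]'; for i in 1 2 3; do python3 -m pendant '[[0.02,0.003,0,0,0],[0.02,0,0,0,0]]'| egrep 'eef|contact|rot'; done
```

```text
t: 8.63
eef_pos: [0.5601, -0.0847, 0.2289]
tool_rot: [0.0, 1.0, 0.015, 0.001]
contact_force: [-0.5, 0.2, -1.9]
gripper_width: 0.388
grasp_force: 80.2
eef_pos: [0.5622, -0.0851, 0.2285]
tool_rot: [0.0, 1.0, 0.015, -0.0]
contact_force: [0.4, 0.5, -1.0]
eef_pos: [0.5656, -0.0851, 0.2284]
tool_rot: [0.0, 1.0, 0.015, 0.0]
contact_force: [0.5, 0.3, -1.3]
eef_pos: [0.569, -0.085, 0.2283]
tool_rot: [0.0, 1.0, 0.015, 0.0]
contact_force: [0.5, 0.0, -0.8]
```

```bash
for i in 1 2 3; do python3 -m pendant '[[0.02,0.001,0,0,0],[0.02,0,0,0,0]]'| egrep 'eef|contact'; done; python3 -m pendant '[[0.02,0,0,0.001,0],[0.02,0,0,0,0]]'| egrep 'eef|contact'
```

```text
eef_pos: [0.5697, -0.085, 0.2282]
contact_force: [0.6, 0.6, -1.7]
eef_pos: [0.5707, -0.0849, 0.2282]
contact_force: [1.0, -0.9, -1.0]
eef_pos: [0.5712, -0.0849, 0.2279]
contact_force: [-1.4, 0.3, 0.3]
eef_pos: [0.5712, -0.0849, 0.2269]
contact_force: [-2.8, 0.9, 0.5]
```

```bash
python3 -m pendant '[[0.02,0.001,0,0.001,0],[0.02,0,0,0,0]]'| egrep 'eef|contact';python3 -m pendant '[[0.02,0,0,0.001,0],[0.02,0,0,0,0]]'| egrep 'eef|contact'
```

```text
eef_pos: [0.5717, -0.0849, 0.2257]
contact_force: [-5.6, -0.5, 1.7]
eef_pos: [0.5716, -0.0849, 0.2256]
contact_force: [-8.0, -0.7, 8.6]
```

Plate 1 bears on the pins and is seated on the block. I release it and go for the second plate.

```bash
python3 -m pendant '[[0.06,0,0,0,0],[0.06,0,0,0,0],[0.06,0,0,0,0],[0.06,0,0,0,0],[0.06,0,0,-0.032,0],[0.06,0,0,-0.032,0],[0.06,0,0,0,0]]' | egrep 'eef|contact|width'
python3 - <<'E'
from h import *
m=bot.camera_model("wrist");p,d=bot.read_camera("wrist");cv2.imwrite("pics/w6.png",p);print(bot.get_obs()["eef_pos"])
E
python3 -m pendant '[[0.06,-0.0125,-0.0344,0,0],[0.06,-0.0125,-0.0344,0,0],[0.06,-0.0125,-0.0344,0,0],[0.06,-0.0125,-0.0344,0,0],[0.06,-0.0125,-0.0344,0,0],[0.06,-0.0125,-0.0344,0,0],[0.06,-0.0125,-0.0344,0,0],[0.045,-0.0125,-0.0344,0.03,0],[0.045,0,0,0.03,-4.8],[0.045,0,0,0.02,-4.8],[0.045,0,0,0,0],[0.045,0,0,0,0]]'
python3 - <<'E'
from h import *
o=bot.get_obs();e=np.array(o["eef_pos"]);q=o["tool_rot"];a=2*np.degrees(np.arctan2(q[2],q[1]))
w=np.array([.4643,.1874])-e[:2];r=np.radians(a);print(e,a,"tool dx,dy",w@[np.cos(r),np.sin(r)],w@[np.sin(r),-np.cos(r)],"turn",a-11.3)
E
```

```text
eef_pos: [0.5752, -0.0848, 0.2948]
contact_force: [0.9, 0.9, 1.1]
gripper_width: 0.705
[ 0.57437554 -0.08483863  0.29261415]
t: 11.77
eef_pos: [0.4658, 0.183, 0.2118]
tool_rot: [0.0, 0.995, 0.097, -0.001]
contact_force: [0.8, 0.2, 1.0]
gripper_width: 0.525
grasp_force: 0.0
[0.46578769 0.18296822 0.21175608] 11.143085528434298 tool dx,dy -0.0006031595848931722 -0.004635744707994777 turn -0.15691447156570248
```

View pics/w6.png

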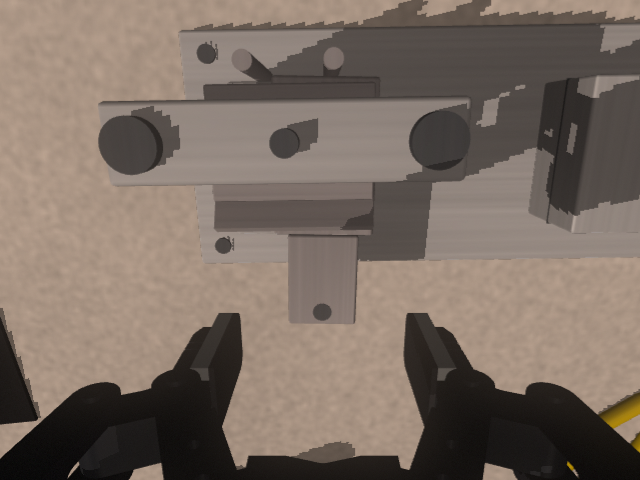

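The tab at (322,280) sits right of the press middle: the columns at (130,145) and (440,140) and the pins at (240,60) and (335,58) put it near column 290. My press measurement used a camera pose taken while the arm was still settling. I'll go back, measure again with the arm still, and shift plate 1.

```bash
python3 -m pendant '[[0.06,0,0,-0.03,4.8],[0.06,0,0,-0.03,4.8],[0.06,0.0125,0.0344,-0.02,0],[0.06,0.0125,0.0344,0,0],[0.06,0.0125,0.0344,0,0],[0.06,0.0125,0.0344,0,0],[0.06,0.0125,0.0344,0,0],[0.06,0.0125,0.0344,0,0],[0.06,0.0125,0.0344,0,0],[0.06,0,0,0,0],[0.06,0,0,0,0],[0.06,0,0,0,0]]' | egrep 'eef'
cat > look.py <<'E'
from h import *
import sys,pickle
bot.read_camera("top");m=bot.camera_model("wrist");p,d=bot.read_camera("wrist");m2=bot.camera_model("wrist");o=bot.get_obs()
cv2.imwrite(sys.argv[1],p);pickle.dump((m,p,d,o),open("last.pkl","wb"))
e=np.array(o["eef_pos"]);q=o["tool_rot"];print(e,"yaw",2*np.degrees(np.arctan2(q[2],q[1])),o["t"],"drift",np.array(m["t"])-np.array(m2["t"]))
E
python3 look.py pics/w7.png
```

```text
eef_pos: [0.5608, -0.055, 0.2939]
[ 0.56049923 -0.05353388  0.2935357 ] yaw 1.7315143810325682 12.8667 drift [2.71200063e-04 2.39770988e-04 8.47711909e-05]
```

View pics/w7.png

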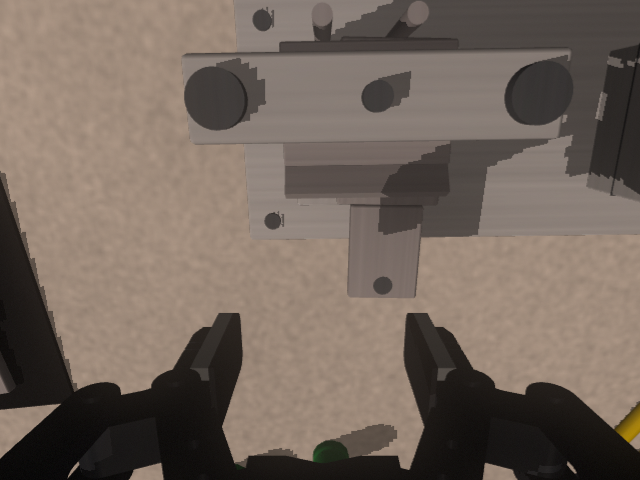

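Plate 1's tab spans columns 349–422 and the platen 285–449, so it sits about 8 mm too far right. That was my tenth and last picture, so from here I go by numbers.

Run:
```python
from h import *
import pickle
m,p,d,o=pickle.load(open("last.pkl","rb"))
q=lambda u,v,z:atz("wrist",(u,v),z,m)[:2]
P={k:q(*v) for k,v in dict(cL=(216,98,.116),cR=(540,92,.116),s1=(262,20,.012),s2=(273,221,.012),bl=(285,197,.0786),br=(449,195,.0786),kl=(302,205,.052),kr=(437,203,.052),tl=(350,206,.06),tr=(422,206,.06),fl=(348,296,.06),fr=(415,297,.06),p1=(322,15,.09),p2=(418,13,.09)).items()}
for a,b in(("cL","cR"),("kl","kr"),("bl","br"),("p1","p2"),("fl","fr"),("tl","tr")):
    v=P[b]-P[a];print(a,b,"len",np.linalg.norm(v).round(4),"yaw",np.degrees(np.arctan2(v[0],-v[1])).round(2),"mid",((P[a]+P[b])/2).round(4))
print(P["s1"],P["s2"])
def zz(u,v):
    a,b=ray("wrist",(u,v),m);return (a+b*d[v,u]).round(4)
print("column tops",zz(216,98),zz(540,92),"pins",zz(322,12),zz(418,10),"platen front",zz(330,190),zz(330,165),zz(330,150),"tab",zz(380,250))
n=(P["fl"]+P["fr"]+0)/2; f=(P["tl"]+P["tr"])/2; v=f-n; print("tab axis yaw",np.degrees(np.arctan2(v[1],v[0])),n,f)
for r in bot.pinpoint("press_home","wrist")+bot.pinpoint("press","wrist")+bot.pinpoint("platen_under","wrist"):print(r["at"],r["score"],atz("wrist",r["at"],.0736,m),atz("wrist",r["at"],0,m))
```

```text
cL cR len 0.1064 yaw 2.69 mid [ 0.644  -0.0695]
kl kr len 0.0687 yaw 2.59 mid [ 0.5947 -0.0766]
bl br len 0.0725 yaw 2.43 mid [ 0.6036 -0.0722]
p1 p2 len 0.0352 yaw 2.74 mid [ 0.673  -0.0679]
fl fr len 0.0352 yaw 0.82 mid [ 0.5472 -0.0852]
tl tr len 0.0353 yaw 1.72 mid [ 0.5955 -0.0839]
[ 0.68460186 -0.01761718] [ 0.57421289 -0.02284319]
column tops [ 0.6415 -0.0162  0.1154] [ 0.6465 -0.1228  0.1158] pins [ 0.6737 -0.0503  0.0871] [ 0.6758 -0.0863  0.0854] platen front [ 0.6068 -0.0556  0.0849] [ 0.617  -0.0553  0.0823] [ 0.6233 -0.0551  0.0827] tab [ 0.5727 -0.0826  0.0596]
tab axis yaw 1.503380384677987 [ 0.54718805 -0.085166  ] [ 0.59551877 -0.08389756]
[352.3, 123.7] 0.67 [ 0.63396902 -0.06450161  0.0736    ] [ 0.63269666 -0.06937381  0.        ]
```

The press measured with the arm still: home at (0.570, -0.073), yaw 2.65°. Plate 1 must go 12 mm left and turn 1°. I regrip it.

```bash
python3 -m pendant '[[0.05,0.0097,0.0317,0,0],[0.05,0,0,0.03,0],[0.05,0,0,0.02,0],[0.048,0,0,0,0],[0.048,0,0,0,0],[0.048,0,0,0,0]]'|egrep 'eef|contact|width'
```

```text
eef_pos: [0.5718, -0.0854, 0.2438]
contact_force: [-0.1, 0.0, 0.7]
gripper_width: 0.564
```

```bash
python3 -m pendant '[[0.045,0,0,0.0165,0],[0.045,0,0,0,0],[0.045,0,0,0,0]]'|egrep 'eef|contact|width';python3 -m pendant '[[0.02,0,0,0,0],[0.02,0,0,0,0],[0.02,0,0,0,0],[0.02,0,0,0,0]]' 80|egrep 'eef|contact|width|grasp'; python3 -m pendant '[[0.02,-0.006,0,-0.0025,0],[0.02,0,0,0,-0.9],[0.02,0,-0.006,0,0],[0.02,0,-0.006,0,0],[0.02,0,0,0,0],[0.02,0,0,0,0],[0.02,0,0,0,0]]'
python3 - <<'E'
from h import *
o=bot.get_obs();e=np.array(o["eef_pos"]);q=o["tool_rot"];a=2*np.degrees(np.arctan2(q[2],q[1]));print(a,"press frame ahead,left mm",np.array([[.9989,.0462],[-.0462,.9989]])@(e[:2]-[.5701,-.0728])*1000)
E
```

```text
eef_pos: [0.5714, -0.0859, 0.2271]
contact_force: [0.8, 0.0, -0.6]
gripper_width: 0.525
eef_pos: [0.5716, -0.086, 0.2275]
contact_force: [-2.7, 1.4, 6.1]
gripper_width: 0.382
grasp_force: 79.1
t: 14.68
eef_pos: [0.5649, -0.0742, 0.2287]
tool_rot: [0.0, 1.0, 0.023, -0.0]
contact_force: [-0.2, -0.1, -0.6]
gripper_width: 0.384
grasp_force: 79.6
2.6051116901726625 press frame ahead,left mm [-5.29605101 -1.18257364]
```

```bash
python3 -m pendant '[[0.02,0.003,-0.0012,0,0],[0.02,0,0,0,0],[0.02,0,0,0,0]]'|egrep 'eef|contact'; for i in 1 2 3 4; do python3 -m pendant '[[0.02,0.0012,0,0,0],[0.02,0,0,0,0]]'| egrep 'eef|contact'; done
```

```text
eef_pos: [0.568, -0.0732, 0.2288]
contact_force: [0.2, -0.3, -1.2]
eef_pos: [0.5691, -0.0732, 0.2288]
contact_force: [0.1, -0.5, -1.2]
eef_pos: [0.5703, -0.073, 0.2288]
contact_force: [0.0, -0.3, 0.2]
eef_pos: [0.5714, -0.073, 0.2287]
contact_force: [-0.4, 0.4, -0.2]
eef_pos: [0.5718, -0.073, 0.2283]
contact_force: [-3.0, 0.3, -0.4]
```

```bash
python3 -m pendant '[[0.02,0.0015,0,0.001,0],[0.02,0,0,0,0]]'| egrep 'eef|contact|rot'; python3 -m pendant '[[0.02,0,0,0.001,0],[0.02,0,0,0,0]]'| egrep 'eef|contact|rot'
```

```text
eef_pos: [0.5724, -0.0729, 0.2276]
tool_rot: [0.0, 1.0, 0.022, -0.003]
contact_force: [-9.2, -0.1, 7.8]
eef_pos: [0.5723, -0.0729, 0.2271]
tool_rot: [0.0, 1.0, 0.022, -0.003]
contact_force: [-11.4, -0.5, 12.2]
```

```bash
cat > tab.py <<'E'
import pickle,sys
from h import *
m,p,d,o=pickle.load(open("last.pkl","rb")); ztop=float(sys.argv[1])
K=np.array(m["intrinsics"]);R=np.array(m["R"]);t=np.array(m["t"])
v,u=np.nonzero(d>0)
pr=cv2.undistortPoints(np.c_[u,v].astype(float)[:,None],K,np.array(m["dist_coeffs"]))[:,0]
X=(np.c_[pr,np.ones(len(pr))]*d[v,u][:,None]-t)@R
C=np.array([[.9989,.0462],[-.0462,.9989]]);L=(X[:,:2]-[.5701,-.0728])@C.T
s=(abs(X[:,2]-ztop)<.004)&(L[:,0]>-.045)&(L[:,0]<.020)&(abs(L[:,1])<.035)
Q=L[s]; print("n",s.sum(),"z med",np.median(X[s,2]).round(4))
rows=[(a,)+tuple(np.percentile(Q[(Q[:,0]>a)&(Q[:,0]<a+.004),1],[1,99])) for a in np.arange(-.02,.016,.004)]
rows=np.array(rows);mid=rows[:,1:].mean(1);print("near end x",np.percentile(Q[:,0],.5).round(4),"lateral",mid.mean().round(4),"yaw",np.degrees(np.polyfit(rows[:,0],mid,1)[0]).round(2),"w",np.diff(rows[:,1:]).mean().round(4))
# platen top
s=(L[:,0]>.046)&(L[:,0]<.058)&(abs(L[:,1])<.025)&(X[:,2]>.07);print("platen top z",np.median(X[s,2]).round(4),s.sum())
E
python3 -m pendant '[[0.06,0,0,0,0],[0.06,0,0,0,0],[0.06,0,0,0,0],[0.06,0,0,0,0],[0.06,0,0,-0.032,0],[0.06,0,0,-0.032,0],[0.06,0,0,0,0]]' | egrep 'eef|contact|width'; python3 look.py pics/w8.png; python3 tab.py .060
```

```text
eef_pos: [0.5766, -0.0727, 0.2964]
contact_force: [1.2, -0.0, 0.1]
gripper_width: 0.704
[ 0.57486701 -0.07283027  0.29228081] yaw 2.5716602448624086 16.6167 drift [-2.79402056e-05  1.96852318e-03  4.42325114e-04]
n 5297 z med 0.0595
near end x -0.0239 lateral -0.0002 yaw -0.28 w 0.0352
platen top z 0.0832 2168
```

Plate 1 is home, centred and square. Now plate 2.

```bash
python3 -m pendant '[[0.06,-0.01225,-0.0337,0,0],[0.06,-0.01225,-0.0337,0,0],[0.06,-0.01225,-0.0337,0,0],[0.06,-0.01225,-0.0337,0,0],[0.06,-0.01225,-0.0337,0,0],[0.06,-0.01225,-0.0337,0,0],[0.06,-0.01225,-0.0337,0,0],[0.045,-0.01225,-0.0337,0.03,0],[0.045,0,0,0.03,-4.4],[0.045,0,0,0.02,-4.3],[0.045,0,0,0,0],[0.045,0,0,0,0]]'|egrep 'eef|contact|width';python3 -m pendant '[[0.045,0,0,0,0]]'|egrep eef
cat > to.py <<'E'
from h import *
import sys
x,y,A=map(float,sys.argv[1:4])
o=bot.get_obs();e=np.array(o["eef_pos"]);q=o["tool_rot"];a=2*np.degrees(np.arctan2(q[2],q[1]))
w=np.array([x,y])-e[:2];r=np.radians(a);print(o["t"],e.round(4),a.round(2),"tool dx,dy",(w@[np.cos(r),np.sin(r)]).round(4),(w@[np.sin(r),-np.cos(r)]).round(4),"turn",round(a-A,2))
E
python3 to.py .4643 .1874 11.3
```

```text
eef_pos: [0.4649, 0.1881, 0.2127]
contact_force: [0.4, -0.6, 1.1]
gripper_width: 0.526
eef_pos: [0.4659, 0.1883, 0.2144]
17.7 [0.4659 0.1883 0.2144] 11.11 tool dx,dy -0.0018 0.0005 turn -0.19
```

```bash
python3 -m pendant '[[0.045,-0.001,0.0005,0.015,0],[0.045,0,0,0.015,0],[0.045,0,0,0,0],[0.045,0,0,0,0],[0.045,0,0,0,0]]'|egrep 'eef|contact|width'
```

```text
eef_pos: [0.4653, 0.1878, 0.1853]
contact_force: [-0.5, 0.3, 0.9]
gripper_width: 0.531
```

```bash
python3 -m pendant '[[0.045,-0.001,0,0.0063,0],[0.045,0,0,0,0],[0.045,0,0,0,0]]'|egrep 'eef|contact|width'
```

```text
eef_pos: [0.4636, 0.1876, 0.1779]
contact_force: [0.2, 0.0, -0.1]
gripper_width: 0.527
```

```bash
python3 -m pendant '[[0.02,0,0,0,0],[0.02,0,0,0,0],[0.02,0,0,0,0],[0.02,0,0,0,0],[0.02,0,0,-0.01,0],[0.02,0,0,-0.03,0],[0.02,0,0,-0.03,0],[0.02,0,0,-0.03,0]]' 80|egrep 'eef|contact|width|grasp'; python3 -m pendant '[[0.02,0,0,0,4.3],[0.02,0,0,0,4.2],[0.02,0,0.0379,0,0],[0.02,0,0.0379,0,0],[0.02,0,0.0379,0,0],[0.02,0,0.0379,0,0],[0.02,0,0.0379,0,0],[0.02,0,0.0379,0,0],[0.02,0,0.0379,0,0],[0.02,0,0,0.03,0],[0.02,0,0,0,0],[0.02,0,0,0,0]]'|egrep 'eef|contact|width|grasp';python3 -m pendant '[[0.02,0,0,0,0],[0.02,0,0,0,0]]'|egrep eef;python3 to.py .4752 -.0772 2.65
python3 - <<'E'
from h import *
m=bot.camera_model("wrist");p,d=bot.read_camera("wrist");e=np.array(bot.get_obs()["eef_pos"])
for u,v in((325,36),(325,100),(325,200),(325,260),(325,330),(265,100),(390,100)):
    o_,dr=ray("wrist",(u,v),m);print(u,v,(o_+dr*d[v,u]-e).round(4))
print("tip row",np.nonzero(np.diff(d[:80,325])<-.01)[0], "tab rear row",np.nonzero(np.diff(d[300:440,322])>.01)[0]+300)
E
```

```text
eef_pos: [0.4632, 0.1875, 0.2791]
contact_force: [0.7, 0.2, -0.6]
gripper_width: 0.38
grasp_force: 80.0
eef_pos: [0.4757, -0.0775, 0.2474]
contact_force: [-0.2, 0.1, -1.0]
gripper_width: 0.386
grasp_force: 80.3
eef_pos: [0.477, -0.0761, 0.2489]
20.2 [ 0.477  -0.0761  0.2489] 2.92 tool dx,dy -0.0019 0.001 turn 0.27
325 36 [ 0.0989  0.0045 -0.1681]
325 100 [ 0.081   0.0035 -0.1681]
325 200 [ 0.0766  0.0038 -0.0308]
325 260 [ 0.029   0.0007 -0.1676]
325 330 [ 0.0018 -0.0007 -0.1683]
265 100 [ 0.0801  0.0219 -0.1676]
390 100 [ 0.0821 -0.0165 -0.168 ]
tip row [29 50 57] tab rear row [389]
```

```bash
python3 -m pendant '[[0.02,-0.002,0.001,0.011,0.3],[0.02,0,0,0,0],[0.02,0,0,0,0],[0.02,0,0,0,0]]'|egrep 'eef|contact'; python3 to.py .5701 -.0728 2.65
```

```text
eef_pos: [0.4748, -0.078, 0.2373]
contact_force: [0.1, 0.4, -1.4]
20.5833 [ 0.4748 -0.078   0.2373] 2.54 tool dx,dy 0.0954 -0.001 turn -0.11
```

```bash
python3 -m pendant '[[0.02,0.025,-0.0008,-0.0008,0],[0.02,0.025,0,0,0],[0.02,0.025,0,0,0],[0.02,0.015,0,0,0],[0.02,0,0,0,0],[0.02,0,0,0,0]]'|egrep 'eef|contact'; for i in 1 2 3; do python3 -m pendant '[[0.02,0.0018,0,0,0],[0.02,0,0,0,0]]'| egrep 'eef|contact'; done;python3 to.py .5701 -.0728 2.65
```

```text
eef_pos: [0.5644, -0.0735, 0.2376]
contact_force: [-0.6, 0.3, -1.3]
eef_pos: [0.5653, -0.0738, 0.2376]
contact_force: [-0.1, -0.2, -0.8]
eef_pos: [0.5677, -0.0737, 0.2377]
contact_force: [0.2, -0.5, -1.4]
eef_pos: [0.5697, -0.0736, 0.2375]
contact_force: [-0.1, 0.2, -0.2]
21.5833 [ 0.5697 -0.0736  0.2375] 2.47 tool dx,dy 0.0005 -0.0008 turn -0.18
```

```bash
python3 -m pendant '[[0.02,0.001,-0.0006,0,-0.2],[0.02,0,0,0,0]]'| egrep 'eef|contact'; for i in 1 2; do python3 -m pendant '[[0.02,0.001,0,0,0],[0.02,0,0,0,0]]'| egrep 'eef|contact'; done; python3 -m pendant '[[0.02,0.001,0,0.001,0],[0.02,0,0,0,0]]'| egrep 'eef|contact'; python3 -m pendant '[[0.02,0,0,0.001,0],[0.02,0,0,0,0]]'| egrep 'eef|contact'
```

```text
eef_pos: [0.5701, -0.0734, 0.2371]
contact_force: [-2.7, -1.9, -0.6]
eef_pos: [0.5705, -0.0735, 0.2368]
contact_force: [-5.1, -2.6, -0.5]
eef_pos: [0.5709, -0.0735, 0.2365]
contact_force: [-7.8, -2.7, 0.0]
eef_pos: [0.5713, -0.0735, 0.2352]
contact_force: [-9.7, -2.1, 0.8]
eef_pos: [0.5713, -0.0734, 0.2351]
contact_force: [-12.0, -1.9, 8.4]
```

```bash
python3 -m pendant '[[0.06,0,0,0,0],[0.06,0,0,0,0],[0.06,0,0,0,0],[0.06,0,0,0,0],[0.06,0,0,-0.03,0],[0.06,0,0,-0.025,0],[0.06,0,0,0,0],[0.06,0,0,0,0]]' | egrep 'eef|contact|width'; python3 look.py pics/w9.png; python3 tab.py .068; python3 to.py .4528 .2847 7.98
```

```text
eef_pos: [0.5748, -0.0726, 0.2923]
contact_force: [-0.6, 0.1, -1.2]
gripper_width: 0.7
[ 0.57368292 -0.07274032  0.29016849] yaw 2.6805105687302575 23.1833 drift [-2.70208678e-05  9.91919953e-04  5.99894990e-05]
n 5954 z med 0.0678
near end x -0.0244 lateral -0.0009 yaw -0.16 w 0.0352
platen top z 0.0832 2351
23.1833 [ 0.5737 -0.0727  0.2902] 2.68 tool dx,dy -0.104 -0.3627 turn -5.3
```

Plate 2 is home and square, and the pressure plate is still on its stop. Now plate 3.

```bash
python3 -m pendant '[[0.06,-0.0104,-0.0363,0,0],[0.06,-0.0104,-0.0363,0,0],[0.06,-0.0104,-0.0363,0,0],[0.06,-0.0104,-0.0363,0,0],[0.06,-0.0104,-0.0363,0,0],[0.06,-0.0104,-0.0363,0,0],[0.06,-0.0104,-0.0363,0,0],[0.06,-0.0104,-0.0363,0,0],[0.06,-0.0104,-0.0363,0,0],[0.045,-0.0104,-0.036,0.03,0],[0.045,0,0,0.03,-5.3],[0.045,0,0,0.02,0]]'|egrep 'eef|contact|width';python3 -m pendant '[[0.045,0,0,0,0],[0.045,0,0,0,0],[0.045,0,0,0,0],[0.045,0,0,0,0]]'|egrep eef;python3 to.py .4528 .2847 7.98
```

```text
eef_pos: [0.4524, 0.2823, 0.2119]
contact_force: [0.2, -0.7, -0.7]
gripper_width: 0.53
eef_pos: [0.4553, 0.28, 0.2157]
24.5167 [0.4553 0.28   0.2157] 7.9 tool dx,dy -0.0018 -0.005 turn -0.08
```

```bash
python3 -m pendant '[[0.045,-0.0015,-0.0045,0.015,0],[0.045,0,0,0.015,0],[0.045,0,0,0,0],[0.045,0,0,0,0],[0.045,0,0,0,0]]'|egrep 'eef|contact|width';python3 to.py .4528 .2847 7.98
```

```text
eef_pos: [0.453, 0.2842, 0.1857]
contact_force: [0.5, 0.1, 0.9]
gripper_width: 0.53
24.9333 [0.453  0.2842 0.1857] 7.94 tool dx,dy -0.0002 -0.0005 turn -0.04
```

```bash
python3 -m pendant '[[0.045,0,-0.0004,0.007,0],[0.045,0,0,0,0],[0.045,0,0,0,0],[0.02,0,0,0,0],[0.02,0,0,0,0],[0.02,0,0,0,0],[0.02,0,0,0,0],[0.02,0,0,-0.01,0],[0.02,0,0,-0.03,0],[0.02,0,0,-0.03,0],[0.02,0,0,-0.03,0]]' 80|egrep 'eef|contact|width|grasp'; python3 -m pendant '[[0.02,0,0,0,5.3],[0.02,0.0006,0.0362,0,0],[0.02,0.0006,0.0362,0,0],[0.02,0.0006,0.0362,0,0],[0.02,0.0006,0.0362,0,0],[0.02,0.0006,0.0362,0,0],[0.02,0.0006,0.0362,0,0],[0.02,0.0006,0.0362,0,0],[0.02,0.0006,0.0362,0,0],[0.02,0.0006,0.0362,0,0],[0.02,0.0006,0.0362,0,0],[0.02,0,0,0.03,0]]'|egrep 'eef|contact|width|grasp';python3 -m pendant '[[0.02,0,0,0,0],[0.02,0,0,0,0],[0.02,0,0,0,0],[0.02,0,0,0,0]]'|egrep eef;python3 to.py .4752 -.0772 2.65
python3 - <<'E'
from h import *
m=bot.camera_model("wrist");p,d=bot.read_camera("wrist");e=np.array(bot.get_obs()["eef_pos"])
for u,v in((325,36),(325,100),(325,260),(325,330),(265,100),(390,100)):
    o_,dr=ray("wrist",(u,v),m);print(u,v,(o_+dr*d[v,u]-e).round(4))
E
```

```text
eef_pos: [0.452, 0.2844, 0.2788]
contact_force: [0.7, 0.0, -1.0]
gripper_width: 0.387
grasp_force: 80.0
eef_pos: [0.4774, -0.085, 0.2517]
contact_force: [1.4, -0.1, -2.2]
gripper_width: 0.389
grasp_force: 80.1
eef_pos: [0.4758, -0.0755, 0.2487]
27.1833 [ 0.4758 -0.0755  0.2487] 2.81 tool dx,dy -0.0007 0.0017 turn 0.16
325 36 [ 0.0988  0.0043 -0.1679]
325 100 [ 0.081   0.0033 -0.1681]
325 260 [ 0.0291  0.0007 -0.1675]
325 330 [ 0.0028 -0.0007 -0.1664]
265 100 [ 0.0801  0.0218 -0.168 ]
390 100 [ 0.0821 -0.0168 -0.1693]
```

```bash
python3 -m pendant '[[0.02,0,0.0015,0.0042,0.1],[0.02,0,0,0,0],[0.02,0,0,0,0],[0.02,0,0,0,0]]'|egrep 'eef|contact'; python3 to.py .5701 -.0728 2.65; for i in 1 2 3; do python3 -m pendant '[[0.02,0.006,0,0,0],[0.02,0.006,0,0,0],[0.02,0,0,0,0]]' | egrep 'eef|contact'; done
```

```text
eef_pos: [0.4754, -0.078, 0.2434]
contact_force: [0.6, 1.0, -0.5]
27.5667 [ 0.4754 -0.078   0.2434] 2.6 tool dx,dy 0.0948 -0.0009 turn -0.05
eef_pos: [0.489, -0.0775, 0.2436]
contact_force: [0.6, -0.4, -1.5]
eef_pos: [0.5008, -0.077, 0.2435]
contact_force: [-0.2, 0.1, -0.8]
eef_pos: [0.5125, -0.0765, 0.2434]
contact_force: [0.5, -0.2, -0.7]
```

```bash
for i in 1 2 3; do python3 -m pendant '[[0.02,0.008,-0.0003,-0.0002,0],[0.02,0.008,0,0,0],[0.02,0,0,0,0]]' | egrep 'eef|contact'; done;  python3 to.py .5701 -.0728 2.65
```

```text
eef_pos: [0.5276, -0.0756, 0.2433]
contact_force: [-0.7, -0.3, -0.1]
eef_pos: [0.5442, -0.0744, 0.2436]
contact_force: [0.4, 0.4, -1.3]
eef_pos: [0.5608, -0.0733, 0.244]
contact_force: [1.8, -0.2, -2.9]
29.0667 [ 0.5608 -0.0733  0.244 ] 2.59 tool dx,dy 0.0093 -0.0001 turn -0.06
```

```bash
python3 -m pendant '[[0.02,0.006,0,0,0],[0.02,0,0,0,0]]' | egrep 'eef|contact'; for i in 1 2 3 4 5; do python3 -m pendant '[[0.02,0.0012,0,0,0],[0.02,0,0,0,0]]' | egrep 'eef|contact'; done
```

```text
eef_pos: [0.5662, -0.0732, 0.2439]
contact_force: [0.2, -0.1, -2.3]
eef_pos: [0.5665, -0.0731, 0.2438]
contact_force: [-0.9, 0.1, -2.2]
eef_pos: [0.5674, -0.0731, 0.2438]
contact_force: [-1.9, -0.8, -2.7]
eef_pos: [0.5688, -0.0731, 0.2439]
contact_force: [-2.6, -0.7, -2.9]
eef_pos: [0.5701, -0.073, 0.2439]
contact_force: [-1.8, 0.3, -2.6]
eef_pos: [0.5707, -0.073, 0.2436]
contact_force: [-4.0, 0.3, -2.8]
```

```bash
python3 -m pendant '[[0.02,0.001,0,0,0],[0.02,0,0,0,0]]' | egrep 'eef|contact';python3 -m pendant '[[0.02,0.001,0,0.0007,0],[0.02,0,0,0,0]]' | egrep 'eef|contact';python3 -m pendant '[[0.02,0,0,0.0008,0],[0.02,0,0,0,0]]' | egrep 'eef|contact'
```

```text
eef_pos: [0.5711, -0.073, 0.2433]
contact_force: [-7.3, -0.8, -0.5]
eef_pos: [0.5715, -0.073, 0.2432]
contact_force: [-12.7, 0.0, 7.5]
eef_pos: [0.5715, -0.0729, 0.243]
contact_force: [-14.1, 0.2, 14.0]
```

```bash
python3 -m pendant '[[0.06,0,0,0,0],[0.06,0,0,0,0],[0.06,0,0,0,0],[0.06,0,0,0,0],[0.06,0,0,-0.025,0],[0.06,0,0,-0.025,0],[0.06,0,0,0,0],[0.06,0,0,0,0]]' | egrep 'eef|contact|width'; python3 look.py pics/w10.png; python3 tab.py .076; python3 tab.py .068|head -1
python3 - <<'E'
from h import *
import pickle
m,p,d,o=pickle.load(open("last.pkl","rb"))
# bridge/rod check & lower plates sticking out nearer
for g in G: print(proj("top",[[g[0],g[1],.011]])[0])
t,dd=bot.read_camera("top")
for r in bot.boxes_of("pack1_tab","top"):print(np.round(r["at"]),r["score"])
for n in("sleeve1_mid","cutters_pivot"):
    for r in bot.pinpoint(n,"top"):print(n,np.round(r["at"]),r["score"])
E
```

```text
eef_pos: [0.5743, -0.0729, 0.2941]
contact_force: [-0.0, 0.1, 0.0]
gripper_width: 0.701
[ 0.57321437 -0.07293251  0.29208638] yaw 2.5750787609738848 31.3333 drift [-3.33698122e-05  9.94481686e-04  4.50462412e-05]
n 6256 z med 0.0758
near end x -0.0242 lateral -0.0003 yaw -0.21 w 0.0351
platen top z 0.0862 2494
n 0 z med nan
[275.83423588 243.36221808]
[231.27629082 248.31255348]
[282.75226557 308.19387679]
[235.8480664  312.47526647]
[403. 226.] 0.7
sleeve1_mid [404. 352.] 0.6
  return _methods._mean(a, axis=axis, dtype=dtype,
  ret = ret.dtype.type(ret / rcount)
Traceback (most recent call last):
  File "tab.py", line 11, in <module>
    rows=[(a,)+tuple(np.percentile(Q[(Q[:,0]>a)&(Q[:,0]<a+.004),1],[1,99])) for a in np.arange(-.02,.016,.004)]
                     ~~~~~~~~~~~~~^^^^^^^^^^^^^^^^^^^^^^^^^^^^^^^^^^^^^^^^
IndexError: index -1 is out of bounds for axis 0 with size 0
```

The platen has risen about 3 mm, and the three plates lie flush, square and home. I back off and hand in.

```bash
python3 -m pendant '[[0.06,0,0,-0.03,0],[0.06,0,0,-0.03,0],[0.06,0,0,0,0],[0.06,0,0,0,0],[0.06,0,0,0,0]]' | egrep 't:|eef|contact'; python3 -c "
from station import bot
print(bot.hand_in())"
```

```text
t: 31.95
eef_pos: [0.5729, -0.0729, 0.3517]
tool_rot: [0.0, 1.0, 0.022, -0.0]
contact_force: [-0.6, -0.5, 0.3]
the job is handed in; nothing more can be done
None
```

Job handed in at about 32 s of robot time: three plates are stacked flat, square and home on the low block, the pressure plate reads about 3 mm up off its stop by depth camera, and I did not touch the fourth plate, the cutters or the sleeves; plate 1 first went in about 12 mm off to the right and had to be regripped and corrected.

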